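Sterilise the baby-food tubs in the countertop UV steriliser

TASK

Sterilise all the lidded baby-food tubs on the chopping board beside the steriliser: stand them upright in the steriliser's tray while its hood is up, lower the hood fully with its red lever, slide the orange switch in the recess fully on (towards the green mark), and let it run for at least five seconds. Then slide the switch fully off (towards the red mark), raise the hood fully with the lever, and stand the tubs upright on the same board again. Never have the switch on while the hood is up, and leave the pepper mill, the espresso cup and the garlic bulb where they are.

Things in the scene. Friction and masses are not known exactly. Their poses are not given: they have to be found in the camera images.
- tub_1_center (a point): round lidded baby-food tub, cream lid and white base with a red band, 63 mm in diameter, 34 mm high, weight about 0.07 kg, closed (the lid does not come off). The point is its centre, half-way up (17 mm above the foot), z up. Can be gripped across its diameter from above. May be absent
- tub_2_center (a point): round lidded baby-food tub, cream lid and white base with a red band, 63 mm in diameter, 34 mm high, weight about 0.07 kg, closed (the lid does not come off). The point is its centre, half-way up (17 mm above the foot), z up. Can be gripped across its diameter from above. May be absent
- tub_3_center (a point): round lidded baby-food tub, cream lid and white base with a red band, 63 mm in diameter, 34 mm high, weight about 0.07 kg, closed (the lid does not come off). The point is its centre, half-way up (17 mm above the foot), z up. Can be gripped across its diameter from above. May be absent
- board_top (a point): centre of the top face of the wooden chopping board (250 mm along its x, 360 mm along its y, 22 mm thick, fixed on the worktop); z up. The tubs start on it
- tray_floor (a point): top centre of the steriliser's tray (white, fixed): a flat slab without rims, 155 mm along x, 300 mm along y, 12 mm above the worktop; x to the back, y along the tray to the control pod, z up. Behind: a lamp bar from x = +0.078, 58 mm above this floor. At the +y end, from y = +0.150, stands the pod (28 mm above this floor). Room for three tubs in a row along y
- recess_floor (a point): centre of the floor of the switch recess in the deck of the control pod: a shallow finger recess 104 mm along x, 40 mm along y, 8 mm deep below the deck (the deck is 40 mm above the worktop); same axes as the tray. The orange switch nub slides along the recess's x in its middle. The head of the lever (up to 97 mm above the worktop) stands from x = +0.118 at y = -0.05 from this point; the lever knob hangs beside the recess, 32 mm to -y of it
- switch_nub (a point): top centre of the orange slide-switch nub, 10 mm long (x), 18 mm wide (y), standing 7.6 mm up from the recess floor, so flush with the deck; pushed on its end face by a fingertip let into the recess. At either end of its travel 39 mm of the recess or more is free behind it, that is on the side from which it must next be pushed
- switch (a joint): travel of the switch: 0 = off (near end, red mark on the deck), 0.016 m = on (far end, green mark; moves along +x of the recess). Stays where it is left; takes about 1.5 N
- lever_knob (a point): centre of the red knob at the lever's end, a roller 18 mm in diameter and 18 mm long along its y (the pivot axis); 70 mm from the pivot. Can be pinched from above across its y, ends free on both sides
- lever_pivot (a point): point on the pivot axis of hood and lever at the lever (axis along y, 85 mm above the worktop); same axes as the tray. The lever points from here to the front (-x), level when lowered
- lamp_hood (a joint): angle of hood and lever, which turn as one: 0 = lowered (lever level), 1.25 rad = fully raised (knob 66 mm higher and 48 mm farther back). Stays where it is left; takes about 1.5 N at the knob. The amber hood, 57 mm deep, lies over the lamp bar when lowered (it then reaches forward to x = +0.061 from the tray's centre, 71 mm above the tray floor) and stands nearly upright behind x = +0.095 when raised (up to 130 mm above the tray floor)
- mill: white pepper mill, 44 mm diameter, 90 mm high, bystander; origin at its underside
- cup: small white espresso cup with a handle, 60 mm across, 50 mm high, bystander; origin at its underside
- garlic: garlic bulb, 60 mm, bystander; origin at its underside

How it is judged (in metres and radians):
On the way, in this order (a step that is already met when the one before it is completed fails the run):
1. all the tubs stand upright in the tray, hood up, switch off (x of tub_1_center in the frame of tray_floor between -0.055 and 0.055 m and y of tub_1_center in the frame of tray_floor between -0.13 and 0.13 m and z of tub_1_center in the frame of tray_floor between 0.009 and 0.025 m and angle between each of tub_1_center, tub_2_center, tub_3_center's own z axis and vertical below 0.15 rad and x of tub_2_center in the frame of tray_floor between -0.055 and 0.055 m and y of tub_2_center in the frame of tray_floor between -0.13 and 0.13 m and z of tub_2_center in the frame of tray_floor between 0.009 and 0.025 m and x of tub_3_center in the frame of tray_floor between -0.055 and 0.055 m and y of tub_3_center in the frame of tray_floor between -0.13 and 0.13 m and z of tub_3_center in the frame of tray_floor between 0.009 and 0.025 m and value of joint lamp_hood above 1.05 rad and value of joint switch below 0.0035 m), for 0.2 s.
2. the hood is lowered over the loaded tray (x of tub_1_center in the frame of tray_floor between -0.055 and 0.055 m and y of tub_1_center in the frame of tray_floor between -0.13 and 0.13 m and z of tub_1_center in the frame of tray_floor between 0.009 and 0.025 m and angle between each of tub_1_center, tub_2_center, tub_3_center's own z axis and vertical below 0.15 rad and x of tub_2_center in the frame of tray_floor between -0.055 and 0.055 m and y of tub_2_center in the frame of tray_floor between -0.13 and 0.13 m and z of tub_2_center in the frame of tray_floor between 0.009 and 0.025 m and x of tub_3_center in the frame of tray_floor between -0.055 and 0.055 m and y of tub_3_center in the frame of tray_floor between -0.13 and 0.13 m and z of tub_3_center in the frame of tray_floor between 0.009 and 0.025 m and value of joint lamp_hood below 0.12 rad and value of joint switch below 0.0035 m), for 0.2 s.
3. the switch is on for five seconds with the hood lowered and the tubs in the tray (x of tub_1_center in the frame of tray_floor between -0.055 and 0.055 m and y of tub_1_center in the frame of tray_floor between -0.13 and 0.13 m and z of tub_1_center in the frame of tray_floor between 0.009 and 0.025 m and angle between each of tub_1_center, tub_2_center, tub_3_center's own z axis and vertical below 0.15 rad and x of tub_2_center in the frame of tray_floor between -0.055 and 0.055 m and y of tub_2_center in the frame of tray_floor between -0.13 and 0.13 m and z of tub_2_center in the frame of tray_floor between 0.009 and 0.025 m and x of tub_3_center in the frame of tray_floor between -0.055 and 0.055 m and y of tub_3_center in the frame of tray_floor between -0.13 and 0.13 m and z of tub_3_center in the frame of tray_floor between 0.009 and 0.025 m and value of joint lamp_hood below 0.12 rad and value of joint switch above 0.0125 m), for 4.8 s.
4. the switch is off again, the hood still lowered (value of joint switch below 0.0035 m and value of joint lamp_hood below 0.12 rad), for 0.2 s.
5. the hood is raised (value of joint switch below 0.0035 m and value of joint lamp_hood above 1.05 rad), for 0.2 s.
At the end, for the whole second after the job is handed in: every tub present stands at rest and upright (within 0.15 rad) on the chopping board, its axis within 115 mm (along x) and 170 mm (along y) of the board's centre; the switch is off (within 3.5 mm of its near end) and the hood raised (above 1.05 rad) (all of step 5 and x of tub_1_center in the frame of board_top between -0.115 and 0.115 m and y of tub_1_center in the frame of board_top between -0.17 and 0.17 m and z of tub_1_center in the frame of board_top between 0.009 and 0.025 m and angle between each of tub_1_center, tub_2_center, tub_3_center's own z axis and vertical below 0.15 rad and x of tub_2_center in the frame of board_top between -0.115 and 0.115 m and y of tub_2_center in the frame of board_top between -0.17 and 0.17 m and z of tub_2_center in the frame of board_top between 0.009 and 0.025 m and x of tub_3_center in the frame of board_top between -0.115 and 0.115 m and y of tub_3_center in the frame of board_top between -0.17 and 0.17 m and z of tub_3_center in the frame of board_top between 0.009 and 0.025 m and linear speed of each of tub_1, tub_2, tub_3 below 0.02 m/s); the robot touches nothing.
It fails at once if the switch is on while the hood is up (value of joint switch above 0.0125 m and value of joint lamp_hood above 0.5 rad).
It fails at once if a bystander is moved by more than 30 mm (distance of any of mill, cup, garlic from where it was at the start of the episode above 0.03 m).
Of tub_1, tub_2, tub_3 only 2 to 3 are there at a start; the rules pass over those that are not, and their reading is None.
At some moment in a run one of tub_1, tub_2, tub_3 may be knocked a few centimetres aside while the robot is not near it.
Once in a run the grip may slacken for a moment while it holds something.
It also fails if it takes over 210 s, if anything falls off the work surface, if the arm or the gripper's body presses on something with over 40 N, if the wrist force passes 120 N, or if a joint passes its speed limit or range.

ROBOT

A 7-joint arm with a two-finger parallel gripper is mounted at the origin on a cart in front of the work surface, level with it; the furniture and walls round the work are solid. World frame = base frame: x ahead of the robot, y to its left, z up, the work surface at z = 0. Lengths are in m, angles in degrees, forces in N, time in s.
With the tool pointing down it reaches from about 0.4 to 0.85 m from the base axis. Payload 10.4 kg.
Tool frame: the origin (TCP) lies midway between the tips of the shut fingers; the grasp point (between the pads) lies 19 mm behind it; z points along the fingers, y is the line along which they close (so a half turn about z gives the same grasp; the last joint's range is limited). The gripper opens to 87 mm and grips with 3 to 60 N. Pads are 19 mm wide; open, the fingers measure 117 mm over their backs; the gripper's body (75 mm by 190 mm) begins 51 mm behind the grasp point.
Start: joints at [-71.425, 19.034, -3.707, 83.658, 1.238, 77.344, -5.071], TCP at [0.212, 0.588, 0.223] pointing down, gripper open.
Joint ranges: [-148.97, 148.97], [-28.65, 121.19], [-84.17, 76.75], [9.2, 138.47], [-72.65, 252.65], [3.7, 117.97], [-149.18, 149.18]. Speed limits (degrees/s): [127.2, 127.2, 159.86, 159.86, 180, 180, 180].

INTERFACE

Orientations are given as a 3x3 rotation matrix whose columns are the frame's x, y, z axes.
In Python, from station import r, eyes gives the robot as it stands.
- The arm moves only by the tool drive_tool, never from a script. Its argument "increments" is a list of rows, each a list of 7 numbers: the shift along the world's x, y, z scaled (see below), then the turn, a rotation vector about the world's x, y, z scaled (see below), then the gripper's target within -1 to 1 (fully open at 1, half-way at 0, shut at -1). In form: [[x, y, z, ax, ay, az, grip], ...]. A call has 1 to 12 rows; each row is the pose to reach, as a shift and turn from the pose commanded when the call began; what a row does not reach only later rows make up. The controller multiplies each number of a shift by 0.8 m and each number of a turn by 30 degrees. A row lasts 1/12 s, in which the tool goes at most 41.7 mm and 7.16 degrees, less where a joint would pass 70% of its speed; a pose out of reach is approached as far as the arm can. A call with a number of a shift or a turn outside -1 to 1 is refused whole. A call with a gripper value outside its range is refused whole. The fingers move at their own pace and stop on an object; "newtons" is the grip in N (left out, the last holds). Time passes only in rows, so rows that repeat a pose let the fingers close. It gives the time, the measured TCP pose, the force, the opening and the grip force at its end, in the units of the state.
- r.read_state(): the state, without advancing time (a new reading comes with each control period).
- eyes.camera(name): name is "side" or "top"; returns the picture (384x512x3 uint8, red, green, blue); there is no depth.
- eyes.camera_info(name): a dict with "camera_matrix" (3x3 intrinsics, pixels), "rvec" (rotation vector, rad) and "tvec" (3), from world to camera coordinates, as OpenCV has them. Camera axes: x right, y down, z forward; pixel columns grow to the right and rows downward; lengths in m; the calibration is good to about 2 mm. A picture is of the moment at which its call begins. camera_info takes no time and is no camera call.
- r.sign_off(): hands the job in; it is judged then, once.
The state is a dict: "time": time; "qpos": joint angles; "qvel": joint speeds; "tau": joint torques, N m; "position": TCP position; "eef_rot": TCP orientation; "ft_force": force on the tool from outside, world axes, zero at the start; "wrist_torque": the same for the moment, N m; "opening": finger opening in m; "grasp_force": force on a finger pad.
Only numpy, scipy, OpenCV 4.12 (cv2) and the standard library are available. Lean on these libraries where they do the work, as an engineer would, in place of code of your own. Each camera call takes 0.05 s, during which the arm holds its last target. There are 200 camera calls.

## Working session

There is one attempt and no reset: what is moved stays moved. The work goes in short steps, Python scripts to look and compute and a tool call to move; the robot and the scene stay as the last step left them, time stands still between calls to the robot, and variables do not carry over. Pictures are saved under pics/ and viewed, at most 14 in all, crops included, and the job is handed in when it is done.

Besides the shell and the picture viewer there is one more tool, called after "Request:" as name(argument=value, ...) on one line, values as JSON. drive_tool: Moves the arm, as the interface text tells. Its arguments: {"type":"object","properties":{"increments":{"type":"array"},"newtons":{"type":"number"}},"required":["increments"]}

```bash
mkdir -p pics; ls; cat > h.py <<'E'
import sys; sys.path.insert(0,'.')
from station import r, eyes
import numpy as np, cv2
def P(n):
    i=eyes.camera_info(n); K=np.array(i["camera_matrix"],float); R=cv2.Rodrigues(np.array(i["rvec"],float))[0]; t=np.array(i["tvec"],float).ravel()
    return K,R,t
def ray(n,uv):
    K,R,t=P(n); d=R.T@np.linalg.solve(K,[uv[0],uv[1],1.]); return -R.T@t,d
def plane(n,uv,z):
    o,d=ray(n,uv); return o+d*(z-o[2])/d[2]
def tri(uv1,uv2,a="top",b="side"):
    o1,d1=ray(a,uv1);o2,d2=ray(b,uv2)
    s=np.linalg.lstsq(np.c_[d1,-d2],o2-o1,rcond=None)[0]
    p=o1+d1*s[0];q=o2+d2*s[1]; return (p+q)/2,np.linalg.norm(p-q)
def proj(n,p):
    K,R,t=P(n); c=K@(R@np.array(p,float)+t); return c[:2]/c[2]
def shot(n,f=None):
    im=cv2.cvtColor(np.array(eyes.camera(n)),cv2.COLOR_RGB2BGR)
    if f: cv2.imwrite(f"pics/{f}.png",im)
    return im
E
python3 - <<'E'
from h import *
for n in("top","side"):
    shot(n,n+"0"); K,R,t=P(n); print(n,K[0,0],(-R.T@t).round(3),R[2].round(2))
s=r.read_state(); print(s["time"],s["position"],np.round(s["eef_rot"],3),s["opening"])
E
```

```text
pics
top 474.2761600349288 [ 0.192 -0.18   1.539] [ 0.28  0.12 -0.95]
side 410.0097529691334 [ 0.445 -1.058  0.741] [ 0.13  0.85 -0.52]
0.1 [0.21232337 0.58745969 0.22184514] [[-0.94   0.34  -0.   ]
 [ 0.34   0.94  -0.001]
 [-0.    -0.001 -1.   ]] 0.08732709029195257
```

View pics/top0.png

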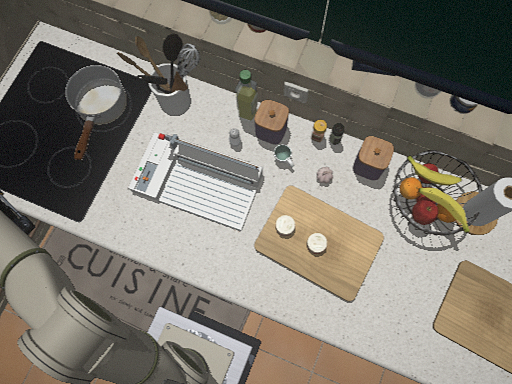

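View pics/side0.png

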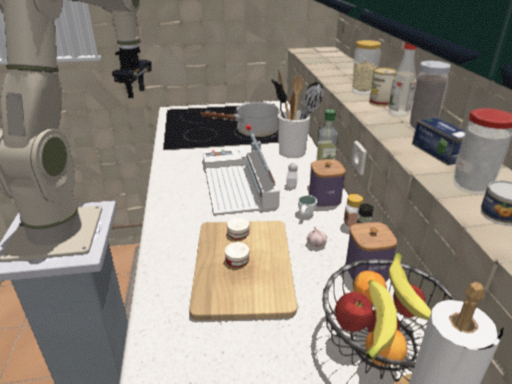

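Top view: two tubs at about (286,225) and (317,242) on the board, tray near (205,190), control pod near (150,170), and the red knob near (162,137). The side view shows the tubs at (238,227) and (237,254). I'll crop the steriliser and board from both views.

```bash
python3 - <<'E'
from h import *
a=cv2.imread("pics/top0.png");b=cv2.imread("pics/side0.png")
c=cv2.resize(a[120:310,120:390],None,fx=2.9,fy=2.9,interpolation=cv2.INTER_CUBIC); cv2.imwrite("pics/c1.png",c)
c=cv2.resize(b[120:320,185:335],None,fx=3,fy=3,interpolation=cv2.INTER_CUBIC); cv2.imwrite("pics/c2.png",c)
for n,im in(("top",a),("side",b)):
    h=cv2.cvtColor(im,cv2.COLOR_BGR2HSV)
    for nm,lo,hi in(("red",(0,150,90),(6,255,255)),("red2",(172,150,90),(180,255,255)),("orange",(7,170,150),(18,255,255)),("green",(45,110,60),(85,255,255)),("cream",(15,15,190),(35,90,255))):
        m=cv2.inRange(h,lo,hi); k,l,s,ce=cv2.connectedComponentsWithStats(m)
        for i in range(1,k):
            if s[i,4]>=3 and 110<ce[i][0]<400 and 110<ce[i][1]<320: print(n,nm,ce[i].round(1),s[i])
E
```

```text
top red [161.3 136.2] [159 134   6   6  26]
top red [135.8 178. ] [135 177   3   3   6]
top green [140.2 168.4] [139 167   3   4   8]
top cream [197.  110.3] [196 110   3   2   3]
top cream [212.3 118. ] [212 117   2   3   3]
top cream [203.5 118.2] [202 118   4   2   4]
top cream [222.7 121. ] [222 120   2   3   3]
top cream [216.3 124.7] [216 124   2   2   3]
top cream [222.5 129.3] [221 127   4   5   6]
top cream [198. 130.] [197 129   3   3   3]
top cream [209.4 128.8] [208 128   4   2   5]
top cream [218.3 130. ] [218 129   2   3   3]
top cream [210.3 134. ] [210 133   2   3   3]
top cream [225.  136.8] [224 136   3   2   4]
top cream [346.  141.8] [345 141   3   3   4]
top cream [145. 147.] [144 147   3   1   3]
top cream [130.  157.8] [129 157   3   3   4]
top cream [318. 158.] [317 157   3   3   3]
top cream [353.  156.7] [352 156   3   2   3]
top cream [133.5 160.8] [132 160   4   3   6]
top cream [124.9 167. ] [123 165   4   6   8]
top cream [334.4 165.2] [333 164   4   3   5]
top cream [345.5 165. ] [344 165   4   1   4]
top cream [394.3 167.3] [394 167   2   2   3]
top cr
[... 13178 characters left out ...]
de cream [227.9 306.5] [226 299   5  15  24]
side cream [321. 299.] [321 298   1   3   3]
side cream [203.8 301.2] [203 300   3   4   6]
side cream [197.2 304.7] [194 303   7   4  10]
side cream [131.6 305.2] [131 304   2   3   5]
side cream [203.  305.3] [202 305   3   2   3]
side cream [222.1 308.9] [220 305   6   8  28]
side cream [203.3 307.7] [201 307   5   2   6]
side cream [207.7 308.1] [206 306   4   5   7]
side cream [332.7 308.3] [332 308   2   2   3]
side cream [197.2 312. ] [196 311   3   3   5]
side cream [201.6 310.9] [200 310   5   3   8]
side cream [396.7 314.5] [396 313   2   4   6]
side cream [292.  317.7] [291 317   3   2   3]
side cream [285.5 319.8] [282 319   8   2   8]
```

View pics/c1.png

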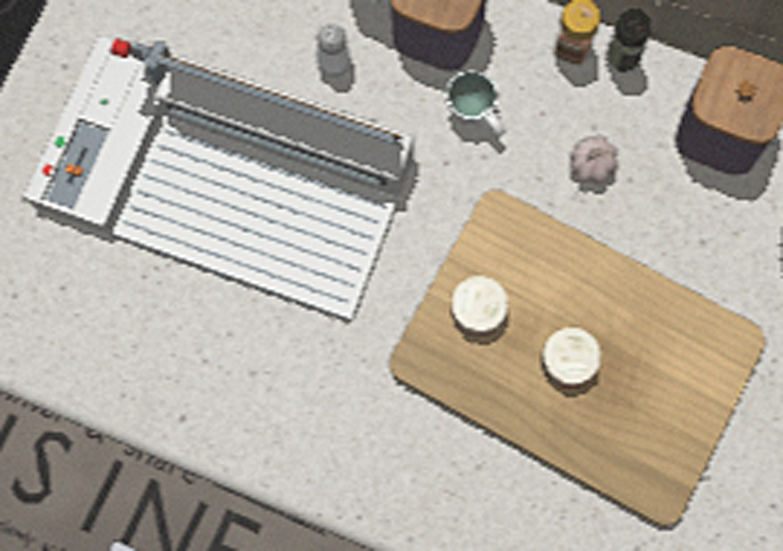

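View pics/c2.png

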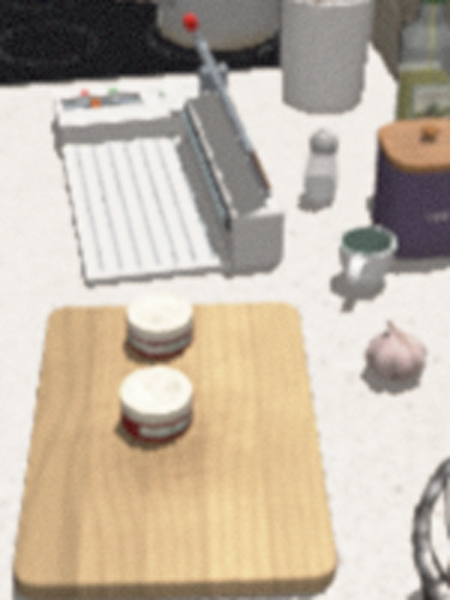

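Crops: in c1 the tray's front corners are at (113,236) and (352,320), the back-right corner at (395,205), the knob at (120,46), the nub at (74,170) in its recess, and the board corners at (489,188), (765,340), (670,527) and (391,375). Lid centres are at (480,304) and (572,354). Now I'll measure these in both views.

```bash
cat >> h.py <<'E'
def lids(n,im,box):
    "light, unsaturated blobs on the board or (tray) in a box x0,y0,x1,y1"
    h=cv2.cvtColor(im,cv2.COLOR_BGR2HSV); m=np.zeros(h.shape[:2],np.uint8); x0,y0,x1,y1=box
    m[y0:y1,x0:x1]=cv2.inRange(h,(0,0,170),(180,75,255))[y0:y1,x0:x1]
    m=cv2.morphologyEx(m,cv2.MORPH_OPEN,np.ones((5,5),np.uint8))
    out=[]
    for c in cv2.findContours(m,0,2)[0]:
        if cv2.contourArea(c)>80: out.append((np.array(cv2.fitEllipse(c)[0]),np.array(cv2.fitEllipse(c)[1]).round(1),cv2.boundingRect(c)))
    return out
E
python3 - <<'E'
from h import *
np.set_printoptions(suppress=True,precision=4)
T=lambda u,v:(120+(u+.5)/2.9-.5,120+(v+.5)/2.9-.5)
S=lambda u,v:(185+(u+.5)/3-.5,120+(v+.5)/3-.5)
a=cv2.imread("pics/top0.png");b=cv2.imread("pics/side0.png")
for l in lids("top",a,(262,200,350,270)): print(l,plane("top",l[0],.056))
for l in lids("side",b,(200,215,280,270)): print(l)
for n,t,s in(("A lid",(480,304),(160,309)),("B lid",(572,354),(157,383))): print(n,tri(T(*t),S(*s)))
print("knob",tri(T(120,46),S(191,20)))
f=dict(trayFL=((113,236),(87,278),.012),trayFR=((352,320),None,.012))
tr={k:plane("top",T(*v),.012) for k,v in dict(FL=(113,236),FR=(352,320),BR=(395,205)).items()}
print(tr,np.linalg.norm(tr['FL']-tr['FR']),np.linalg.norm(tr['BR']-tr['FR']))
print("tray side FR", plane("side",S(87,278),.012),"FL?",plane("side",S(62,150),.012),"tri FR",tri(T(352,320),S(87,279)))
bd=[plane("top",T(*v),.022) for v in((489,188),(765,340),(670,527),(391,375))]
print("board",np.array(bd),np.mean(bd,0),[np.linalg.norm(bd[i]-bd[i-1]) for i in range(4)])
print("board side",[plane("side",S(*v),.022) for v in((48,305),(300,305),(335,578),(15,582))])
rc=[plane("top",T(*v),.04) for v in((84,122),(110,127),(75,208),(48,200))]
print("recess@deck",np.array(rc),np.mean(rc,0)); print("nub",plane("top",T(74,170),.04),"red",plane("top",T(48,169),.04),"green",plane("top",T(60,142),.04))
print("nub tri",tri(T(74,170),S(96,103)))
for n,t in(("mill",(335,75)),("cup",(470,100)),("garlic",(595,165))): print(n,plane("top",T(*t),.02))
E
```

```text
(array([266.0235, 264.2352]), array([11.8, 27.6]), (262, 257, 17, 13)) [ 0.3922 -0.105   0.056 ]
(array([316.9482, 241.977 ]), array([18.4, 19.4]), (308, 233, 19, 19)) [ 0.5183 -0.2271  0.056 ]
(array([284.9995, 223.9601]), array([18.2, 19.2]), (276, 215, 19, 19)) [ 0.5341 -0.1125  0.056 ]
(array([345.4791, 205.5837]), array([12.6, 39.2]), (329, 200, 21, 14)) [ 0.665  -0.2708  0.056 ]
(array([268.2682, 203.2013]), array([13.9, 42.8]), (262, 200, 15, 23)) [ 0.5774 -0.037   0.056 ]
(array([236.6532, 249.8093]), array([16.5, 25.1]), (225, 242, 24, 17))
(array([238.8091, 219.9243]), array([17.5, 75.4]), (200, 215, 80, 16))
A lid (array([ 0.5334, -0.1137,  0.0587]), np.float64(0.0027245113424492744))
B lid (array([ 0.5185, -0.2265,  0.0622]), np.float64(0.0016855007585748509))
knob (array([0.6289, 0.352 , 0.1553]), np.float64(0.0008707946523065374))
{'FL': array([0.4562, 0.3095, 0.012 ]), 'FR': array([0.4704, 0.0153, 0.012 ]), 'BR': array([0.6145, 0.0227, 0.012 ])} 0.2945242741342707 0.14427822287496253
tray side FR [0.4716 0.0187 0.012 ] FL? [0.4588 0.3067 0.012 ] tri FR (array([0.4708, 
[... 160 characters left out ...]
22 ]] [ 0.5285 -0.2334  0.022 ] [np.float64(0.2450852736461618), np.float64(0.3533641795831957), np.float64(0.23477986447658836), np.float64(0.34189477347340974)]
board side [array([ 0.4295, -0.0379,  0.022 ]), array([ 0.6789, -0.0777,  0.022 ]), array([ 0.6307, -0.4279,  0.022 ]), array([ 0.3917, -0.394 ,  0.022 ])]
recess@deck [[0.5624 0.3928 0.04  ]
 [0.5684 0.362  0.04  ]
 [0.4647 0.3554 0.04  ]
 [0.4615 0.3883 0.04  ]] [0.5142 0.3746 0.04  ]
nub [0.5052 0.377  0.04  ] red [0.4949 0.4053 0.04  ] green [0.5297 0.4075 0.04  ]
nub tri (array([0.5066, 0.3778, 0.0384]), np.float64(0.002028479841533936))
mill [0.7346 0.15   0.02  ]
cup [ 0.7659 -0.0104  0.02  ]
garlic [ 0.7458 -0.175   0.02  ]
```

Request:
drive_tool(increments=[[0.3, -0.42, 0.035, 0, 0, 0.76, 1], [0.3, -0.42, 0.035, 0, 0, 0.76, 1], [0.3, -0.42, 0.035, 0, 0, 0.76, 1], [0.3, -0.42, 0.035, 0, 0, 0.76, 1], [0.3, -0.42, 0.035, 0, 0, 0.76, 1], [0.3, -0.42, 0.035, 0, 0, 0.76, 1], [0.3, -0.42, 0.035, 0, 0, 0.76, 1], [0.3, -0.42, 0.035, 0, 0, 0.76, 1], [0.3, -0.42, 0.035, 0, 0, 0.76, 1], [0.3, -0.42, 0.035, 0, 0, 0.76, 1], [0.3, -0.42, 0.035, 0, 0, 0.76, 1], [0.3, -0.42, 0.035, 0, 0, 0.76, 1]], newtons=20)

```text
time: 1.1
position: [0.4537, 0.2495, 0.2505]
eef_rot: [[-0.999, -0.046, 0.0], [-0.046, 0.999, -0.0], [-0.0, -0.0, -1.0]]
ft_force: [-0.6, 0.3, -0.5]
opening: 0.0873
grasp_force: 0.0
```

Request:
drive_tool(increments=[[0.1, -0.453, -0.163, 0, 0, 0, 1], [0.1, -0.453, -0.163, 0, 0, 0, 1], [0.1, -0.453, -0.163, 0, 0, 0, 1], [0.1, -0.453, -0.163, 0, 0, 0, 1], [0.1, -0.453, -0.163, 0, 0, 0, 1], [0.1, -0.453, -0.163, 0, 0, 0, 1], [0.1, -0.453, -0.163, 0, 0, 0, 1], [0.1, -0.453, -0.163, 0, 0, 0, 1], [0.1, -0.453, -0.163, 0, 0, 0, 1], [0.1, -0.453, -0.163, 0, 0, 0, 1], [0.1, -0.453, -0.163, 0, 0, 0, 1], [0.1, -0.453, -0.163, 0, 0, 0, 1]])

```text
time: 2.1
position: [0.5321, -0.1101, 0.1193]
eef_rot: [[-0.999, -0.051, -0.002], [-0.051, 0.999, 0.0], [0.002, 0.0, -1.0]]
ft_force: [-0.8, 1.0, -0.1]
opening: 0.0871
grasp_force: 0.0
```

```bash
python3 - <<'E'
from h import *
shot("side","s1"); im=cv2.imread("pics/s1.png"); cv2.imwrite("pics/s1c.png",cv2.resize(im[150:310,170:330],None,fx=3,fy=3))
for p in((.534,-.113,.056),(.5185,-.227,.056)): print(proj("side",p))
E
```

```text
[237.73702113 223.41757664]
[236.78259031 249.41096234]
```

View pics/s1c.png

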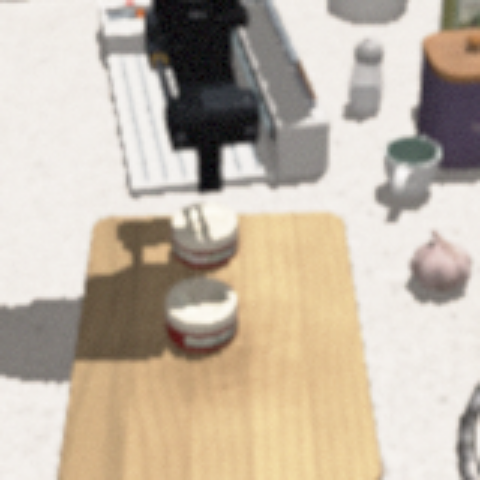

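The tubs are still at crop (205,220) and (203,300), and the gripper is right over the first one. I'll go down and grip it.

Request:
drive_tool(increments=[[0.001, -0.003, -0.04, 0, 0, 0, 1], [0.001, -0.003, -0.08, 0, 0, 0, 1], [0.001, -0.003, -0.112, 0, 0, 0, 1], [0.001, -0.003, -0.112, 0, 0, 0, 1], [0.001, -0.003, -0.112, 0, 0, 0, -1], [0.001, -0.003, -0.112, 0, 0, 0, -1], [0.001, -0.003, -0.112, 0, 0, 0, -1], [0.001, -0.003, -0.112, 0, 0, 0, -1], [0.001, -0.003, -0.112, 0, 0, 0, -1], [0.001, -0.003, -0.112, 0, 0, 0, -1]], newtons=20)

```text
time: 2.98
position: [0.5341, -0.1129, 0.0319]
eef_rot: [[-0.999, -0.051, 0.002], [-0.051, 0.999, 0.0], [-0.002, 0.0, -1.0]]
ft_force: [-1.5, 1.0, 7.2]
opening: 0.062
grasp_force: 20.0
```

Request:
drive_tool(increments=[[0, 0, 0.04, 0, 0, 0, -1], [0, 0, 0.07, 0, 0, 0, -1], [-0.002, 0.04, 0.07, 0, 0, 0, -1], [-0.004, 0.085, 0.07, 0, 0, 0, -1], [-0.006, 0.13, 0.07, 0, 0, 0, -1], [-0.008, 0.175, 0.07, 0, 0, 0, -1], [-0.01, 0.22, 0.07, 0, 0, 0, -1], [-0.011, 0.265, 0.07, 0, 0, 0, -1], [-0.012, 0.31, 0.07, 0, 0, 0, -1], [-0.014, 0.355, 0.07, 0, 0, 0, -1], [-0.015, 0.4, 0.07, 0, 0, 0, -1], [-0.015, 0.43, 0.07, 0, 0, 0, -1]], newtons=30)

```text
time: 3.98
position: [0.5203, 0.2352, 0.087]
eef_rot: [[-0.999, -0.054, 0.0], [-0.054, 0.999, 0.002], [-0.0, 0.002, -1.0]]
ft_force: [0.1, 0.7, -1.1]
opening: 0.0618
grasp_force: 30.0
```

Request:
drive_tool(increments=[[0, 0, 0, 0, 0, 0, -1], [0, 0, -0.03, 0, 0, 0, -1], [0, 0, -0.06, 0, 0, 0, -1], [0, 0, -0.075, 0, 0, 0, -1], [0, 0, -0.08, 0, 0, 0, -1], [0, 0, -0.08, 0, 0, 0, -1], [0, 0, -0.08, 0, 0, 0, -1]])

```text
time: 4.57
position: [0.5216, 0.2306, 0.0232]
eef_rot: [[-0.999, -0.05, 0.0], [-0.05, 0.999, 0.0], [-0.0, 0.0, -1.0]]
ft_force: [0.1, -0.1, -0.2]
opening: 0.0621
grasp_force: 30.0
```

Request:
drive_tool(increments=[[0, 0, -0.002, 0, 0, 0, -1], [0, 0, -0.002, 0, 0, 0, -1], [0, 0, -0.002, 0, 0, 0, 1], [0, 0, -0.002, 0, 0, 0, 1], [0, 0, -0.002, 0, 0, 0, 1], [0, 0, -0.002, 0, 0, 0, 1], [0, 0, 0.04, 0, 0, 0, 1], [0, 0, 0.08, 0, 0, 0, 1], [0, 0, 0.12, 0, 0, 0, 1]])

```text
time: 5.32
position: [0.5208, 0.2307, 0.1195]
eef_rot: [[-0.999, -0.051, -0.001], [-0.051, 0.999, -0.001], [0.001, -0.001, -1.0]]
ft_force: [1.0, 1.6, -0.1]
opening: 0.0867
grasp_force: 0.0
```

```bash
python3 - <<'E'
from h import *
im=shot("side","s2"); im2=shot("top","t2"); print(r.read_state()["position"])
cv2.imwrite("pics/s2c.png",np.hstack([cv2.resize(im[140:280,180:310],(390,420)),cv2.resize(im2[120:280,120:260],(368,420))]))
E
```

```text
[0.52401117 0.23225524 0.12389388]
```

View pics/s2c.png

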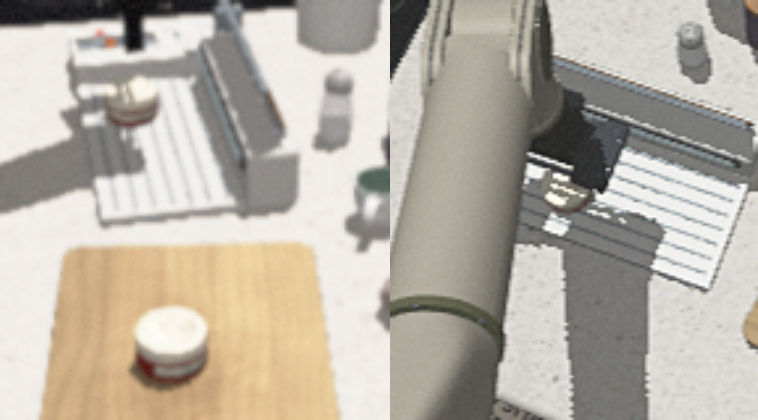

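The first tub stands in the tray near side crop (130,100). The second is unmoved on the board at (172,340).

Request:
drive_tool(increments=[[-0.007, -0.574, 0, 0, 0, 0, 1], [-0.007, -0.574, 0, 0, 0, 0, 1], [-0.007, -0.574, 0, 0, 0, 0, 1], [-0.007, -0.574, 0, 0, 0, 0, 1], [-0.007, -0.574, 0, 0, 0, 0, 1], [-0.007, -0.574, 0, 0, 0, 0, 1], [-0.007, -0.574, 0, 0, 0, 0, 1], [-0.007, -0.574, 0, 0, 0, 0, 1], [-0.007, -0.574, 0, 0, 0, 0, 1], [-0.007, -0.574, 0, 0, 0, 0, 1], [-0.007, -0.574, 0, 0, 0, 0, 1], [-0.007, -0.574, 0, 0, 0, 0, 1]])

```text
time: 6.42
position: [0.5131, -0.2375, 0.1186]
eef_rot: [[-0.999, -0.041, -0.0], [-0.041, 0.999, -0.004], [0.0, -0.004, -1.0]]
ft_force: [-1.2, -1.7, -0.3]
opening: 0.0867
grasp_force: 0.0
```

```bash
python3 - <<'E'
from h import *
im=shot("side","s3"); print(r.read_state()["position"])
for l in lids("side",im,(200,215,280,275)): print(l)
E
```

```text
[ 0.51389182 -0.23363676  0.11821726]
(array([242.0408783 , 250.33781433]), array([13. , 14.8]), (236, 244, 13, 14))
(array([266.91766357, 217.69795227]), array([ 8.1, 29.6]), (257, 215, 23, 7))
(array([200.77410889, 218.88175964]), array([ 7.9, 57. ]), (200, 215, 21, 9))
```

Request:
drive_tool(increments=[[0, 0, 0, 0, 0, 0, 1], [0, 0, 0, 0, 0, 0, 1], [0, 0, 0, 0, 0, 0, 1], [0, 0, 0, 0, 0, 0, 1]])

```text
time: 6.8
position: [0.516, -0.2267, 0.1185]
eef_rot: [[-0.999, -0.053, -0.0], [-0.053, 0.999, 0.001], [-0.0, 0.001, -1.0]]
ft_force: [-0.5, -0.9, -0.3]
opening: 0.0869
grasp_force: 0.0
```

Request:
drive_tool(increments=[[0.003, 0, -0.04, 0, 0, 0, 1], [0.003, 0, -0.08, 0, 0, 0, 1], [0.003, 0, -0.108, 0, 0, 0, 1], [0.003, 0, -0.108, 0, 0, 0, 1], [0.003, 0, -0.108, 0, 0, 0, -1], [0.003, 0, -0.108, 0, 0, 0, -1], [0.003, 0, -0.108, 0, 0, 0, -1], [0.003, 0, -0.108, 0, 0, 0, -1], [0.003, 0, -0.108, 0, 0, 0, -1], [0.003, 0, -0.108, 0, 0, 0, -1]], newtons=30)

```text
time: 7.63
position: [0.5188, -0.2283, 0.0334]
eef_rot: [[-0.999, -0.051, 0.002], [-0.051, 0.999, -0.0], [-0.002, -0.0, -1.0]]
ft_force: [-1.1, 1.7, 7.0]
opening: 0.0621
grasp_force: 30.0
```

Request:
drive_tool(increments=[[0, 0, 0.04, 0, 0, 0, -1], [0, 0, 0.07, 0, 0, 0, -1], [0.002, 0.04, 0.07, 0, 0, 0, -1], [0.004, 0.085, 0.07, 0, 0, 0, -1], [0.005, 0.13, 0.07, 0, 0, 0, -1], [0.006, 0.175, 0.07, 0, 0, 0, -1], [0.007, 0.22, 0.07, 0, 0, 0, -1], [0.008, 0.265, 0.07, 0, 0, 0, -1], [0.01, 0.31, 0.07, 0, 0, 0, -1], [0.011, 0.355, 0.07, 0, 0, 0, -1], [0.012, 0.39, 0.07, 0, 0, 0, -1], [0.012, 0.412, 0.07, 0, 0, 0, -1]])

```text
time: 8.63
position: [0.5273, 0.1054, 0.0885]
eef_rot: [[-0.999, -0.055, 0.0], [-0.055, 0.999, 0.001], [-0.0, 0.001, -1.0]]
ft_force: [0.3, -0.3, 0.1]
opening: 0.0619
grasp_force: 30.0
```

Request:
drive_tool(increments=[[0, 0, 0, 0, 0, 0, -1], [0, 0, -0.03, 0, 0, 0, -1], [0, 0, -0.06, 0, 0, 0, -1], [0, 0, -0.075, 0, 0, 0, -1], [0, 0, -0.08, 0, 0, 0, -1], [0, 0, -0.08, 0, 0, 0, -1], [0, 0, -0.08, 0, 0, 0, -1]])

```text
time: 9.22
position: [0.5279, 0.1009, 0.0247]
eef_rot: [[-0.999, -0.05, 0.0], [-0.05, 0.999, -0.0], [-0.0, -0.0, -1.0]]
ft_force: [0.5, -0.1, -0.6]
opening: 0.062
grasp_force: 30.0
```

Request:
drive_tool(increments=[[0, 0, -0.002, 0, 0, 0, -1], [0, 0, -0.002, 0, 0, 0, -1], [0, 0, -0.002, 0, 0, 0, 1], [0, 0, -0.002, 0, 0, 0, 1], [0, 0, -0.002, 0, 0, 0, 1], [0, 0, -0.002, 0, 0, 0, 1], [0, 0, 0.04, 0, 0, 0, 1], [0, 0, 0.08, 0, 0, 0, 1], [0, 0, 0.12, 0, 0, 0, 1], [-0.1, 0, 0.245, 0, 0, 0, 1], [-0.1, 0, 0.245, 0, 0, 0, 1], [-0.1, 0, 0.245, 0, 0, 0, 1]])

```text
time: 10.22
position: [0.4484, 0.1009, 0.219]
eef_rot: [[-0.999, -0.05, -0.0], [-0.05, 0.999, -0.001], [0.0, -0.001, -1.0]]
ft_force: [0.3, 1.0, 1.8]
opening: 0.087
grasp_force: 0.0
```

```bash
python3 - <<'E'
from h import *
im=shot("side","s4"); im2=shot("top","t4"); print(r.read_state()["position"])
cv2.imwrite("pics/s4c.png",np.hstack([cv2.resize(im[100:240,180:310],(390,420)),cv2.resize(im2[120:280,120:260],(368,420))]))
E
```

```text
[0.4493612  0.10230803 0.22320495]
```

View pics/s4c.png

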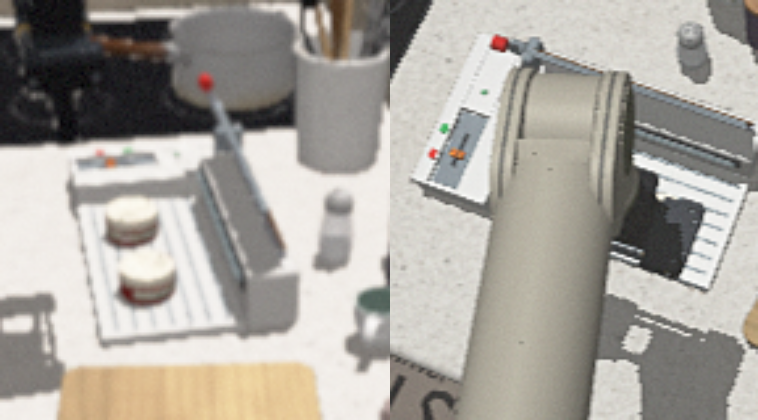

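Both tubs stand in the tray, at left crop (130,218) and (147,272). Next is the lever knob, at left crop (205,82) and right crop (498,43).

Request:
drive_tool(increments=[[0.226, 0.312, 0, 0, 0, 0, 0], [0.226, 0.312, 0, 0, 0, 0, 0], [0.226, 0.312, 0, 0, 0, 0, 0], [0.226, 0.312, 0, 0, 0, 0, 0], [0.226, 0.312, 0, 0, 0, 0, 0], [0.226, 0.312, 0, 0, 0, 0, 0], [0.226, 0.312, 0, 0, 0, 0, 0], [0.226, 0.312, 0, 0, 0, 0, 0], [0.226, 0.312, 0, 0, 0, 0, 0], [0.226, 0.312, 0, 0, 0, 0, 0], [0.226, 0.312, 0, 0, 0, 0, 0]])

```text
time: 11.23
position: [0.6304, 0.3498, 0.2172]
eef_rot: [[-0.999, -0.05, -0.001], [-0.05, 0.999, -0.001], [0.001, -0.001, -1.0]]
ft_force: [-0.1, -0.2, -0.5]
opening: 0.0439
grasp_force: 0.0
```

```bash
python3 - <<'E'
from h import *
def red(n,im,b):
    h=cv2.cvtColor(im,cv2.COLOR_BGR2HSV);m=cv2.inRange(h,(0,130,80),(8,255,255))|cv2.inRange(h,(172,130,80),(180,255,255))
    x0,y0,x1,y1=b; mm=np.zeros_like(m); mm[y0:y1,x0:x1]=m[y0:y1,x0:x1]; M=cv2.moments(mm,True); return (M['m10']/M['m00'],M['m01']/M['m00']) if M['m00'] else None
a=cv2.imread("pics/t4.png"); b=cv2.imread("pics/s4.png")
u=red("top",a,(150,125,172,145)); v=red("side",b,(235,115,260,140)); print(u,v,tri(u,v))
im=shot("side","s5"); v=red("side",im,(235,115,260,140)); im2=shot("top","t5"); u=red("top",im2,(150,125,172,145)); print(u,v)
cv2.imwrite("pics/s5c.png",np.hstack([cv2.resize(im[60:200,180:310],(390,420)),cv2.resize(im2[100:220,120:225],(368,420))]))
print(r.read_state()["position"])
E
```

```text
(161.39285714285714, 136.25) (248.0, 127.0) (array([0.6275256 , 0.35059662, 0.15339304]), np.float64(0.0006043918887728893))
(161.30769230769232, 136.42307692307693) (248.06666666666666, 127.2)
[0.63036673 0.34968848 0.21821921]
```

View pics/s5c.png

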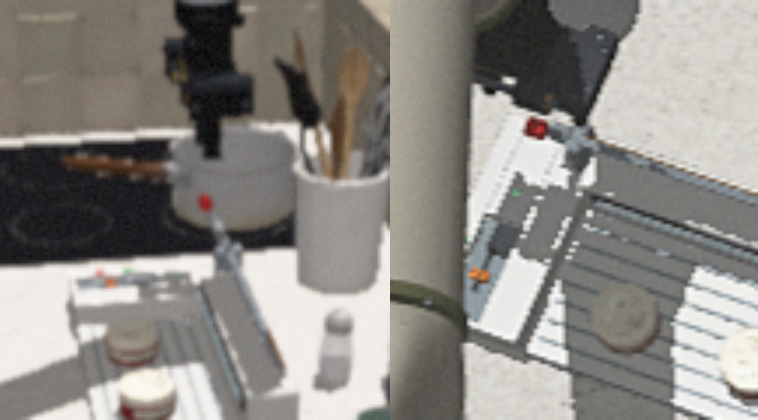

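The gripper is straight above the knob: left crop fingers at (210,150), knob at (205,203). Go down and pinch it.

Request:
drive_tool(increments=[[-0.002, 0.001, -0.04, 0, 0, 0, 0], [-0.002, 0.001, -0.075, 0, 0, 0, 0], [-0.002, 0.001, -0.098, 0, 0, 0, 0], [-0.002, 0.001, -0.098, 0, 0, 0, 0], [-0.002, 0.001, -0.098, 0, 0, 0, -1], [-0.002, 0.001, -0.098, 0, 0, 0, -1], [-0.002, 0.001, -0.098, 0, 0, 0, -1], [-0.002, 0.001, -0.098, 0, 0, 0, -1], [-0.002, 0.001, -0.098, 0, 0, 0, -1]], newtons=15)

```text
time: 12.08
position: [0.6296, 0.3504, 0.1407]
eef_rot: [[-0.999, -0.05, 0.002], [-0.05, 0.999, -0.001], [-0.001, -0.001, -1.0]]
ft_force: [-2.3, -11.2, 7.1]
opening: 0.0179
grasp_force: 5.2
```

Request:
drive_tool(increments=[[0, -0.002, 0, 0, 0, 0, -1], [-0.008, -0.002, -0.003, 0, 0, 0, -1], [-0.016, -0.003, -0.007, 0, 0, 0, -1], [-0.03, -0.003, -0.017, 0, 0, 0, -1], [-0.042, -0.004, -0.03, 0, 0, 0, -1], [-0.051, -0.004, -0.045, 0, 0, 0, -1], [-0.057, -0.005, -0.061, 0, 0, 0, -1], [-0.06, -0.005, -0.074, 0, 0, 0, -1], [-0.06, -0.005, -0.083, 0, 0, 0, -1], [-0.06, -0.005, -0.085, 0, 0, 0, -1], [-0.06, -0.005, -0.085, 0, 0, 0, -1]], newtons=15)

```text
time: 13.0
position: [0.5794, 0.3481, 0.0711]
eef_rot: [[-0.999, -0.052, -0.003], [-0.052, 0.999, -0.0], [0.003, -0.0, -1.0]]
ft_force: [-4.4, -0.3, 3.8]
opening: 0.018
grasp_force: 15.0
```

```bash
python3 - <<'E'
from h import *
im=shot("side","s6"); im2=shot("top","t6")
cv2.imwrite("pics/s6c.png",np.hstack([cv2.resize(im[60:200,180:310],(390,420)),cv2.resize(im2[100:220,120:225],(368,420))]))
s=r.read_state();print(s["position"],s["ft_force"],s["opening"])
E
```

```text
[0.57945089 0.34804733 0.07110374] [-5.33848247 -1.23297619  4.88351166] 0.01803967061170116
```

View pics/s6c.png

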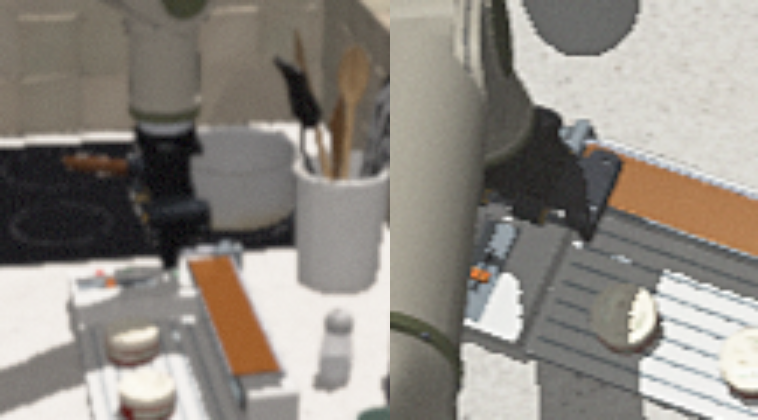

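The hood is down, with the amber panel at left crop (235,310). Release, rise, and then measure the nub.

Request:
drive_tool(increments=[[0, 0, 0.004, 0, 0, 0, 0], [0, 0, 0.004, 0, 0, 0, 0], [0, 0, 0.004, 0, 0, 0, 0], [0, 0, 0.004, 0, 0, 0, 0], [0, 0, 0.04, 0, 0, 0, 0], [0, 0, 0.08, 0, 0, 0, 0], [0, 0, 0.12, 0, 0, 0, 0], [-0.1, 0, 0.13, 0, 0, 0, -1], [-0.15, -0.1, 0.13, 0, 0, 0, -1], [-0.2, -0.2, 0.13, 0, 0, 0, -1], [-0.2, -0.2, 0.13, 0, 0, 0, -1], [-0.2, -0.2, 0.13, 0, 0, 0, -1]])

```text
time: 14.1
position: [0.438, 0.2137, 0.1745]
eef_rot: [[-0.999, -0.052, -0.0], [-0.052, 0.999, 0.0], [0.0, 0.0, -1.0]]
ft_force: [0.8, -0.6, 0.7]
opening: 0.0178
grasp_force: 0.0
```

```bash
cat >> h.py <<'E'
def blob(im,lo,hi,b):
    m=cv2.inRange(cv2.cvtColor(im,cv2.COLOR_BGR2HSV),lo,hi); x0,y0,x1,y1=b; mm=np.zeros_like(m); mm[y0:y1,x0:x1]=m[y0:y1,x0:x1]; M=cv2.moments(mm,True)
    return (np.array((M['m10'],M['m01']))/M['m00'],M['m00']) if M['m00'] else (None,0)
def nub(t,s):
    u,a=blob(t,(5,120,100),(20,255,255),(130,150,165,195)); v,b=blob(s,(5,90,100),(20,255,255),(200,140,240,165)); print("nub",u,a,v,b)
    if a: print(plane("top",u,.04))
    if b: print(plane("side",v,.04))
    if a and b: print(tri(u,v))
def knob(t,s):
    f=lambda im,b: blob(im,(0,130,80),(4,255,255),b)
    u,a=f(t,(145,120,172,160));v,b=f(s,(222,110,262,155)); print("knob",u,a,v,b); print(tri(u,v) if a and b else "")
E
python3 - <<'E'
from h import *
t,s=shot("top","t7"),shot("side","s7"); nub(t,s);knob(t,s); print(r.read_state()["position"])
nub(cv2.imread("pics/top0.png"),cv2.imread("pics/side0.png"))
cv2.imwrite("pics/s7c.png",np.hstack([cv2.resize(s[100:200,190:290],(390,390),interpolation=cv2.INTER_CUBIC),cv2.resize(t[120:220,120:220],(390,390),interpolation=cv2.INTER_CUBIC)]))
E
```

```text
nub None 0 [216.125 153.875] 8.0
[0.50542933 0.37646896 0.04      ]
knob None 0 [236.15 143.3 ] 20.0

[0.43657085 0.20957187 0.17439243]
nub [145.2        178.26666667] 15.0 [216.28571429 154.        ] 7.0
[0.5052841  0.37704557 0.04      ]
[0.50596715 0.3752789  0.04      ]
(array([0.50580206, 0.37752197, 0.03883163]), np.float64(0.0005376350200572063))
```

View pics/s7c.png

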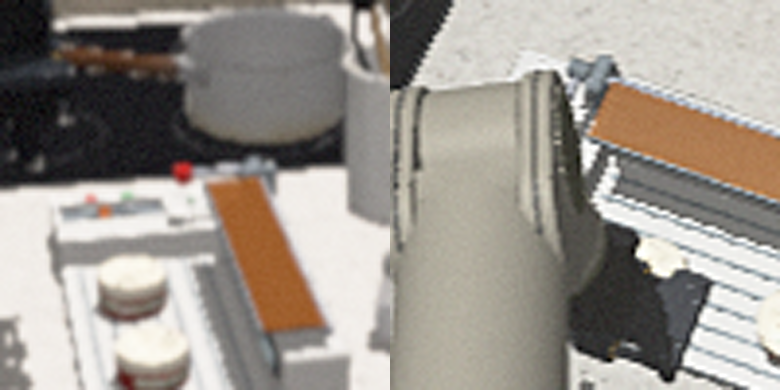

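The lever is level with the knob at left crop (182,172), and the nub is at (0.5056, 0.377). I'll position the shut fingers over the near part of the recess.

Request:
drive_tool(increments=[[0.054, 0.207, -0.09, 0, 0, 0, -1], [0.054, 0.207, -0.09, 0, 0, 0, -1], [0.054, 0.207, -0.09, 0, 0, 0, -1], [0.054, 0.207, -0.09, 0, 0, 0, -1], [0.054, 0.207, -0.09, 0, 0, 0, -1], [0.054, 0.207, -0.09, 0, 0, 0, -1], [0.054, 0.207, -0.09, 0, 0, 0, -1], [0.054, 0.207, -0.09, 0, 0, 0, -1], [0.054, 0.207, -0.09, 0, 0, 0, -1], [0.054, 0.207, -0.09, 0, 0, 0, -1], [0.054, 0.207, -0.09, 0, 0, 0, -1]], newtons=15)

```text
time: 15.12
position: [0.483, 0.3801, 0.1036]
eef_rot: [[-0.999, -0.05, 0.001], [-0.05, 0.999, 0.001], [-0.001, 0.001, -1.0]]
ft_force: [0.1, -0.4, 0.4]
opening: 0.0006
grasp_force: 0.0
```

Request:
drive_tool(increments=[[-0.003, -0.006, -0.03, 0, 0, 0, -1], [-0.003, -0.006, -0.06, 0, 0, 0, -1], [-0.003, -0.006, -0.07, 0, 0, 0, -1], [-0.003, -0.006, -0.07, 0, 0, 0, -1], [-0.003, -0.006, -0.07, 0, 0, 0, -1]])

```text
time: 15.53
position: [0.4804, 0.3759, 0.0475]
eef_rot: [[-0.999, -0.051, 0.0], [-0.051, 0.999, 0.0], [-0.0, 0.0, -1.0]]
ft_force: [1.4, -0.1, 0.6]
opening: 0.0007
grasp_force: 0.0
```

```bash
python3 - <<'E'
from h import *
s=shot("side","s8"); print(r.read_state()["position"],r.read_state()["ft_force"])
cv2.imwrite("pics/s8c.png",cv2.resize(s[115:185,190:270],(640,560),interpolation=cv2.INTER_CUBIC))
E
```

```text
[0.4808377  0.37626452 0.04819593] [0.12860142 0.24557316 0.36266332]
```

View pics/s8c.png

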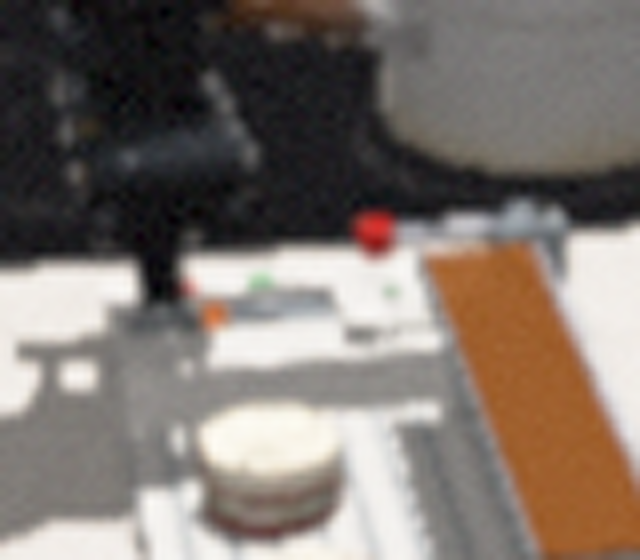

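The fingertip at (160,290) is just in front of the nub at (213,312), over the recess. Let it in.

Request:
drive_tool(increments=[[0, 0, -0.008, 0, 0, 0, -1], [0, 0, -0.014, 0, 0, 0, -1], [0, 0, -0.016, 0, 0, 0, -1], [0, 0, -0.016, 0, 0, 0, -1]])

```text
time: 15.92
position: [0.48, 0.3757, 0.0337]
eef_rot: [[-0.999, -0.051, -0.001], [-0.051, 0.999, -0.0], [0.001, -0.0, -1.0]]
ft_force: [-0.7, -0.0, 0.3]
opening: 0.0007
grasp_force: 0.0
```

Request:
drive_tool(increments=[[0.005, 0, 0, 0, 0, 0, -1], [0.01, 0, 0, 0, 0, 0, -1], [0.014, 0.001, 0, 0, 0, 0, -1], [0.018, 0.001, 0, 0, 0, 0, -1], [0.022, 0.001, 0, 0, 0, 0, -1], [0.026, 0.001, 0, 0, 0, 0, -1], [0.03, 0.002, 0, 0, 0, 0, -1], [0.034, 0.002, 0, 0, 0, 0, -1], [0.036, 0.002, 0, 0, 0, 0, -1], [0.036, 0.002, 0, 0, 0, 0, -1]])

```text
time: 16.75
position: [0.505, 0.3775, 0.0332]
eef_rot: [[-0.999, -0.053, -0.008], [-0.053, 0.999, -0.002], [0.008, -0.002, -1.0]]
ft_force: [-16.7, -3.6, 9.1]
opening: 0.0007
grasp_force: 8.5
```

Request:
drive_tool(increments=[[-0.012, 0, 0, 0, 0, 0, -1], [-0.012, 0, 0.03, 0, 0, 0, -1], [-0.012, 0, 0.06, 0, 0, 0, -1], [-0.06, 0, 0.08, 0, 0, 0, -1], [-0.06, 0, 0.08, 0, 0, 0, -1], [-0.06, 0, 0.08, 0, 0, 0, -1], [-0.06, 0, 0.08, 0, 0, 0, -1], [-0.06, 0, 0.08, 0, 0, 0, -1], [-0.06, 0, 0.08, 0, 0, 0, -1], [-0.06, 0, 0.08, 0, 0, 0, -1], [-0.06, 0, 0.08, 0, 0, 0, -1], [-0.06, 0, 0.08, 0, 0, 0, -1]])

```text
time: 17.75
position: [0.4612, 0.3772, 0.0977]
eef_rot: [[-0.999, -0.051, -0.0], [-0.051, 0.999, -0.0], [0.0, -0.0, -1.0]]
ft_force: [1.0, 0.1, 0.4]
opening: 0.0007
grasp_force: 0.0
```

```bash
python3 - <<'E'
from h import *
s=shot("side","s9"); nub(shot("top","t9"),s); print(r.read_state()["position"])
a=cv2.imread("pics/side0.png"); nub(np.zeros_like(a),cv2.imread("pics/s7.png"))
E
```

```text
nub None 0 [220.  153.5] 6.0
[0.52046556 0.37735767 0.04      ]
[0.46111066 0.37735771 0.0978908 ]
nub None 0 [216.125 153.875] 8.0
[0.50542933 0.37646896 0.04      ]
```

Request:
drive_tool(increments=[[0, 0, 0, 0, 0, 0, -1], [0, 0, 0, 0, 0, 0, -1], [0, 0, 0, 0, 0, 0, -1], [0, 0, 0, 0, 0, 0, -1], [0, 0, 0, 0, 0, 0, -1], [0, 0, 0, 0, 0, 0, -1], [0, 0, 0, 0, 0, 0, -1], [0, 0, 0, 0, 0, 0, -1], [0, 0, 0, 0, 0, 0, -1], [0, 0, 0, 0, 0, 0, -1], [0, 0, 0, 0, 0, 0, -1], [0, 0, 0, 0, 0, 0, -1]])

```text
time: 18.85
position: [0.461, 0.3775, 0.0981]
eef_rot: [[-0.999, -0.051, -0.0], [-0.051, 0.999, 0.0], [0.0, 0.0, -1.0]]
ft_force: [0.2, -0.6, -0.2]
opening: 0.0006
grasp_force: 0.0
```

Request:
drive_tool(increments=[[0, 0, 0, 0, 0, 0, -1], [0, 0, 0, 0, 0, 0, -1], [0, 0, 0, 0, 0, 0, -1], [0, 0, 0, 0, 0, 0, -1], [0, 0, 0, 0, 0, 0, -1], [0, 0, 0, 0, 0, 0, -1], [0, 0, 0, 0, 0, 0, -1], [0, 0, 0, 0, 0, 0, -1], [0, 0, 0, 0, 0, 0, -1], [0, 0, 0, 0, 0, 0, -1], [0, 0, 0, 0, 0, 0, -1], [0, 0, 0, 0, 0, 0, -1]])

```text
time: 19.85
position: [0.461, 0.3774, 0.0981]
eef_rot: [[-0.999, -0.051, -0.0], [-0.051, 0.999, 0.0], [0.0, 0.0, -1.0]]
ft_force: [0.4, 0.1, -0.4]
opening: 0.0004
grasp_force: 0.0
```

Request:
drive_tool(increments=[[0.106, 0.002, 0, 0, 0, 0, -1], [0.106, 0.002, 0, 0, 0, 0, -1], [0.106, 0.002, 0, 0, 0, 0, -1], [0.106, 0.002, 0, 0, 0, 0, -1], [0.106, 0.002, 0, 0, 0, 0, -1], [0.106, 0.002, 0, 0, 0, 0, -1], [0.106, 0.002, 0, 0, 0, 0, -1], [0.106, 0.002, 0, 0, 0, 0, -1], [0.106, 0.002, 0, 0, 0, 0, -1], [0.106, 0.002, 0, 0, 0, 0, -1], [0.106, 0.002, 0, 0, 0, 0, -1], [0.106, 0.002, 0, 0, 0, 0, -1]])

```text
time: 20.85
position: [0.5457, 0.3791, 0.0982]
eef_rot: [[-0.999, -0.051, 0.0], [-0.051, 0.999, 0.0], [-0.0, 0.0, -1.0]]
ft_force: [-0.0, 0.3, -0.2]
opening: 0.0004
grasp_force: 0.0
```

Request:
drive_tool(increments=[[0, 0, 0, 0, 0, 0, -1], [0, 0, 0, 0, 0, 0, -1], [0, 0, 0, 0, 0, 0, -1], [0, 0, 0, 0, 0, 0, -1], [0, 0, 0, 0, 0, 0, -1], [0, 0, 0, 0, 0, 0, -1], [0, 0, 0, 0, 0, 0, -1], [0, 0, 0, 0, 0, 0, -1], [0, 0, 0, 0, 0, 0, -1], [0, 0, 0, 0, 0, 0, -1], [0, 0, 0, 0, 0, 0, -1], [0, 0, 0, 0, 0, 0, -1]])

```text
time: 21.85
position: [0.5458, 0.379, 0.0981]
eef_rot: [[-0.999, -0.051, -0.0], [-0.051, 0.999, 0.0], [0.0, 0.0, -1.0]]
ft_force: [0.1, 0.6, 1.0]
opening: 0.0003
grasp_force: 0.0
```

Request:
drive_tool(increments=[[0, 0, 0, 0, 0, 0, -1], [0, 0, -0.02, 0, 0, 0, -1], [0, 0, -0.04, 0, 0, 0, -1], [0, 0, -0.06, 0, 0, 0, -1], [0, 0, -0.062, 0, 0, 0, -1], [0, 0, -0.062, 0, 0, 0, -1], [0, 0, -0.062, 0, 0, 0, -1]])

```text
time: 22.43
position: [0.5462, 0.3793, 0.0493]
eef_rot: [[-0.999, -0.051, 0.001], [-0.051, 0.999, 0.001], [-0.001, 0.0, -1.0]]
ft_force: [0.2, -0.1, 1.2]
opening: 0.0007
grasp_force: 0.0
```

Request:
drive_tool(increments=[[0, 0, -0.008, 0, 0, 0, -1], [0, 0, -0.014, 0, 0, 0, -1], [0, 0, -0.018, 0, 0, 0, -1], [0, 0, -0.018, 0, 0, 0, -1], [0, 0, -0.018, 0, 0, 0, -1], [0, 0, -0.018, 0, 0, 0, -1], [0, 0, -0.018, 0, 0, 0, -1], [0, 0, -0.018, 0, 0, 0, -1]])

```text
time: 23.1
position: [0.5459, 0.3791, 0.0343]
eef_rot: [[-0.999, -0.051, 0.0], [-0.051, 0.999, 0.0], [-0.0, 0.0, -1.0]]
ft_force: [0.3, -0.5, -0.0]
opening: 0.0004
grasp_force: 0.0
```

Request:
drive_tool(increments=[[-0.005, 0, 0, 0, 0, 0, -1], [-0.01, 0, 0, 0, 0, 0, -1], [-0.014, -0.001, 0, 0, 0, 0, -1], [-0.018, -0.001, 0, 0, 0, 0, -1], [-0.022, -0.001, 0, 0, 0, 0, -1], [-0.026, -0.001, 0, 0, 0, 0, -1], [-0.03, -0.002, 0, 0, 0, 0, -1], [-0.034, -0.002, 0, 0, 0, 0, -1], [-0.037, -0.002, 0, 0, 0, 0, -1], [-0.038, -0.002, 0, 0, 0, 0, -1], [-0.038, -0.002, 0, 0, 0, 0, -1]])

```text
time: 24.02
position: [0.5201, 0.3774, 0.0348]
eef_rot: [[-0.999, -0.049, 0.009], [-0.049, 0.999, 0.003], [-0.009, 0.002, -1.0]]
ft_force: [19.9, 5.0, -13.4]
opening: 0.0005
grasp_force: 10.3
```

Request:
drive_tool(increments=[[0.02, 0, 0, 0, 0, 0, -1], [0.02, 0, 0.03, 0, 0, 0, -1], [0.02, 0, 0.07, 0, 0, 0, -1], [0.02, 0, 0.11, 0, 0, 0, -1], [0.02, 0, 0.144, 0, 0, 0, 0], [0.08, -0.036, 0.144, 0, 0, 0, 0], [0.08, -0.036, 0.144, 0, 0, 0, 0], [0.08, -0.036, 0.144, 0, 0, 0, 0], [0.08, -0.036, 0.144, 0, 0, 0, 0], [0.08, -0.036, 0.144, 0, 0, 0, 0]])

```text
time: 24.85
position: [0.5783, 0.3493, 0.1488]
eef_rot: [[-0.999, -0.052, -0.002], [-0.052, 0.999, 0.0], [0.002, 0.0, -1.0]]
ft_force: [-0.7, -0.5, -0.1]
opening: 0.0323
grasp_force: 0.0
```

```bash
python3 - <<'E'
from h import *
s=shot("side","s10"); nub(shot("top","t10"),s); print(r.read_state()["position"])
cv2.imwrite("pics/s10c.png",cv2.resize(s[115:185,190:270],(640,560),interpolation=cv2.INTER_CUBIC))
E
```

```text
nub [145.22222222 178.88888889] 9.0 [216.16666667 154.16666667] 6.0
[0.50335039 0.37599105 0.04      ]
[0.50541315 0.37389946 0.04      ]
(array([0.50463468, 0.37674216, 0.03836432]), np.float64(0.0018550584570887194))
[0.57815952 0.34974121 0.1489841 ]
```

The switch is off: the nub is back at x 0.505. Now pinch the lowered knob.

Request:
drive_tool(increments=[[0.002, -0.002, 0, 0, 0, 0, 0], [0.002, -0.002, -0.04, 0, 0, 0, 0], [0.002, -0.002, -0.075, 0, 0, 0, 0], [0.002, -0.002, -0.096, 0, 0, 0, 0], [0.002, -0.002, -0.096, 0, 0, 0, 0], [0.002, -0.002, -0.096, 0, 0, 0, -1], [0.002, -0.002, -0.096, 0, 0, 0, -1], [0.002, -0.002, -0.096, 0, 0, 0, -1], [0.002, -0.002, -0.096, 0, 0, 0, -1], [0.002, -0.002, -0.096, 0, 0, 0, -1]], newtons=20)

```text
time: 25.78
position: [0.5814, 0.3479, 0.0737]
eef_rot: [[-0.999, -0.051, 0.001], [-0.051, 0.999, 0.002], [-0.001, 0.002, -1.0]]
ft_force: [-1.3, 16.2, 1.2]
opening: 0.0183
grasp_force: 8.8
```

Request:
drive_tool(increments=[[0, 0.002, 0, 0, 0, 0, -1], [0, 0.002, 0.009, 0, 0, 0, -1], [0.004, 0.002, 0.026, 0, 0, 0, -1], [0.011, 0.003, 0.042, 0, 0, 0, -1], [0.021, 0.003, 0.056, 0, 0, 0, -1], [0.033, 0.004, 0.068, 0, 0, 0, -1], [0.048, 0.004, 0.078, 0, 0, 0, -1], [0.06, 0.005, 0.083, 0, 0, 0, -1], [0.063, 0.005, 0.084, 0, 0, 0, -1], [0.063, 0.005, 0.084, 0, 0, 0, -1]])

```text
time: 26.62
position: [0.6319, 0.3505, 0.1419]
eef_rot: [[-0.999, -0.05, 0.0], [-0.05, 0.999, 0.0], [-0.0, 0.0, -1.0]]
ft_force: [-5.4, -3.8, 10.8]
opening: 0.0173
grasp_force: 20.0
```

Request:
drive_tool(increments=[[0, 0, 0, 0, 0, 0, 0], [0, 0, 0, 0, 0, 0, 0], [0, 0, 0, 0, 0, 0, 0], [0, 0, 0, 0, 0, 0, 0], [0, 0, 0.03, 0, 0, 0, 0], [0, 0, 0.06, 0, 0, 0, 0], [0, 0, 0.1, 0, 0, 0, 0], [-0.2, 0, 0.1, 0, 0, 0, 1], [-0.25, -0.3, 0.1, 0, 0, 0, 1], [-0.25, -0.3, 0.1, 0, 0, 0, 1], [-0.25, -0.3, 0.1, 0, 0, 0, 1], [-0.25, -0.3, 0.1, 0, 0, 0, 1]])

```text
time: 27.62
position: [0.4965, 0.2106, 0.2194]
eef_rot: [[-0.999, -0.052, -0.0], [-0.052, 0.999, 0.0], [0.0, 0.0, -1.0]]
ft_force: [0.7, -0.9, 0.8]
opening: 0.0693
grasp_force: 0.0
```

```bash
python3 - <<'E'
from h import *
s,t=shot("side","s11"),shot("top","t11"); knob(t,s); nub(t,s);print(r.read_state()["position"])
cv2.imwrite("pics/s11c.png",np.hstack([cv2.resize(s[100:240,180:310],(390,420)),cv2.resize(t[120:280,120:260],(368,420))]))
E
```

```text
knob None 0 [246. 128.] 19.0

nub None 0 [216.         153.71428571] 7.0
[0.50504862 0.37795076 0.04      ]
[0.4954017  0.20586011 0.21953427]
```

View pics/s11c.png

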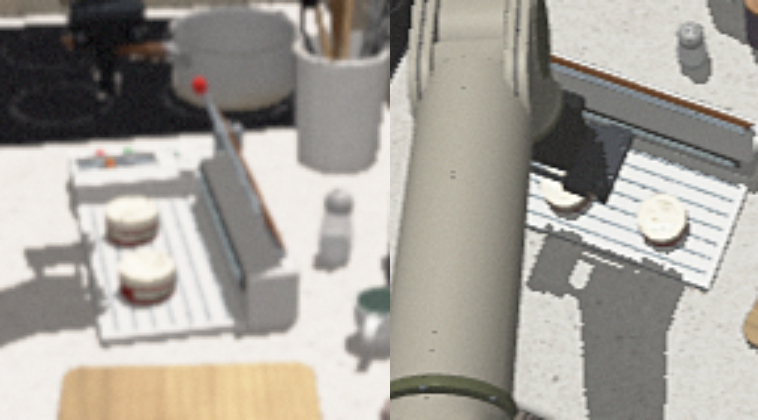

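Both tubs are unmoved at left crop (130,218) and (147,272). The knob is at side (246,128), against (248,127) at the start, so I'll work out the lever angle before going on.

```bash
python3 - <<'E'
from h import *
x=np.array([.9988,.05,0]); k0=np.array([.6275,.3506,.1534])
piv=k0+.07*np.cos(1.25)*x; piv[2]=k0[2]-.07*np.sin(1.25)
for th in(0,.9,1,1.05,1.1,1.15,1.2,1.25): print(th,proj("side",piv-.07*np.cos(th)*x+[0,0,.07*np.sin(th)]).round(2))
for f in("side0","s4","s5","s7","s11"): knob(np.zeros((384,512,3),np.uint8),cv2.imread(f"pics/{f}.png"))
E
```

```text
0 [235.67 144.54]
0.9 [242.28 130.42]
1 [243.77 129.27]
1.05 [244.55 128.75]
1.1 [245.36 128.26]
1.15 [246.2  127.81]
1.2 [247.05 127.4 ]
1.25 [247.92 127.03]
knob None 0 [248. 127.] 19.0

knob None 0 [248. 127.] 19.0

knob None 0 [248.07692308 127.07692308] 13.0

knob None 0 [236.15 143.3 ] 20.0

knob None 0 [246. 128.] 19.0
```

The lever is at about 1.14 rad. That is past 1.05 but not fully raised, so I'll push the knob the rest of the way from the front with shut fingers.

Request:
drive_tool(increments=[[0.1, 0.181, -0.02, 0, 0, 0, -1], [0.1, 0.181, -0.02, 0, 0, 0, -1], [0.1, 0.181, -0.02, 0, 0, 0, -1], [0.1, 0.181, -0.02, 0, 0, 0, -1], [0.1, 0.181, -0.02, 0, 0, 0, -1], [0.1, 0.181, -0.02, 0, 0, 0, -1], [0.1, 0.181, -0.02, 0, 0, 0, -1], [0.1, 0.181, -0.02, 0, 0, 0, -1], [0.1, 0.181, -0.02, 0, 0, 0, -1], [0.1, 0.181, -0.02, 0, 0, 0, -1]])

```text
time: 28.55
position: [0.5781, 0.3559, 0.2048]
eef_rot: [[-0.999, -0.05, 0.001], [-0.05, 0.999, 0.001], [-0.001, 0.001, -1.0]]
ft_force: [-0.3, -0.8, 0.4]
opening: 0.0258
grasp_force: 0.0
```

Request:
drive_tool(increments=[[0, -0.005, -0.04, 0, 0, 0, -1], [0, -0.005, -0.087, 0, 0, 0, -1], [0, -0.005, -0.087, 0, 0, 0, -1], [0, -0.005, -0.087, 0, 0, 0, -1], [0.015, -0.005, -0.087, 0, 0, 0, -1], [0.025, -0.005, -0.087, 0, 0, 0, -1], [0.03, -0.004, -0.087, 0, 0, 0, -1], [0.036, -0.004, -0.087, 0, 0, 0, -1], [0.041, -0.004, -0.087, 0, 0, 0, -1], [0.044, -0.004, -0.087, 0, 0, 0, -1], [0.046, -0.004, -0.087, 0, 0, 0, -1], [0.046, -0.004, -0.087, 0, 0, 0, -1]])

```text
time: 29.55
position: [0.6109, 0.3544, 0.1347]
eef_rot: [[-0.999, -0.053, -0.008], [-0.053, 0.999, -0.0], [0.008, 0.0, -1.0]]
ft_force: [-23.2, -4.7, 14.3]
opening: 0.0004
grasp_force: 11.8
```

Request:
drive_tool(increments=[[-0.02, 0, 0, 0, 0, 0, -1], [-0.06, 0, 0, 0, 0, 0, -1], [-0.08, 0, 0.05, 0, 0, 0, 1], [-0.12, -0.05, 0.1, 0, 0, 0, 1], [-0.12, -0.1, 0.05, 0, 0, 0, 1], [-0.115, -0.151, 0, 0, 0, 0, 1], [-0.115, -0.151, -0.02, 0, 0, 0, 1], [-0.115, -0.151, -0.02, 0, 0, 0, 1], [-0.115, -0.151, -0.02, 0, 0, 0, 1], [-0.115, -0.151, -0.02, 0, 0, 0, 1], [-0.115, -0.151, -0.02, 0, 0, 0, 1], [-0.115, -0.151, -0.02, 0, 0, 0, 1]])

```text
time: 30.55
position: [0.5235, 0.2344, 0.1193]
eef_rot: [[-0.999, -0.053, 0.002], [-0.053, 0.999, 0.001], [-0.002, 0.001, -1.0]]
ft_force: [0.2, 0.7, 0.4]
opening: 0.0591
grasp_force: 0.0
```

```bash
python3 - <<'E'
from h import *
s,t=shot("side","s12"),shot("top","t12"); knob(t,s); nub(t,s); st=r.read_state(); print(st["position"],st["time"],st["opening"])
for f in("s4","s11","s12"):
    im=cv2.imread(f"pics/{f}.png"); h=cv2.cvtColor(im,cv2.COLOR_BGR2HSV); m=np.zeros(h.shape[:2],np.uint8); m[155:205,205:250]=cv2.inRange(h,(0,100,60),(12,255,255))[155:205,205:250]|cv2.inRange(h,(168,100,60),(180,255,255))[155:205,205:250]
    k,l,S,c=cv2.connectedComponentsWithStats(cv2.dilate(m,np.ones((3,3)))); print(f,[(c[i].round(1),S[i].tolist()) for i in range(1,k)])
print(proj("side",(.522,.231,.029)),proj("side",(.528,.101,.029)))
E
```

```text
knob None 0 [248.8  126.45] 20.0

nub None 0 [216.125 153.875] 8.0
[0.50542933 0.37646896 0.04      ]
[0.52318954 0.23390093 0.11889174] 30.65 0.06706673070411207
s4 [(array([216., 155.]), [215, 154, 3, 3, 9]), (array([222.9, 197.9]), [220, 194, 8, 8, 44])]
s11 [(array([216., 155.]), [215, 154, 3, 3, 9]), (array([222.2, 197.3]), [220, 194, 6, 7, 35])]
s12 [(array([216., 155.]), [215, 154, 3, 3, 9]), (array([223.3, 198. ]), [220, 194, 9, 8, 47])]
[223.72175284 174.0787857 ] [228.84269329 192.7215811 ]
```

Request:
drive_tool(increments=[[-0.001, -0.003, 0, 0, 0, 0, 1], [-0.001, -0.003, 0, 0, 0, 0, 1], [-0.001, -0.003, 0, 0, 0, 0, 1]])

```text
time: 30.9
position: [0.522, 0.2303, 0.1182]
eef_rot: [[-0.999, -0.051, 0.0], [-0.051, 0.999, 0.0], [-0.0, 0.0, -1.0]]
ft_force: [-0.7, 0.8, -0.0]
opening: 0.0842
grasp_force: 0.0
```

```bash
cat >> h.py <<'E'
def match(ref,im,c,w=14,hh=10,pad=12):
    u,v=map(int,c); T=ref[v-hh:v+hh,u-w:u+w]; R=im[v-hh-pad:v+hh+pad,u-w-pad:u+w+pad]
    q=cv2.matchTemplate(R,T,cv2.TM_CCOEFF_NORMED); m=cv2.minMaxLoc(q); return m[1],np.array(m[3])-pad
E
python3 - <<'E'
from h import *
s=shot("side","s13"); a=cv2.imread("pics/s4.png")
print(match(a,s,(223.7,174)),match(a,s,(228.8,192.7))); print(r.read_state()["position"],r.read_state()["opening"])
E
```

```text
(0.7586048245429993, array([0, 0])) (0.7147185802459717, array([0, 0]))
[0.52195955 0.23033793 0.11817016] 0.08524463131115986
```

Request:
drive_tool(increments=[[0, 0.001, -0.04, 0, 0, 0, 1], [0, 0.001, -0.08, 0, 0, 0, 1], [0, 0.001, -0.11, 0, 0, 0, 1], [0, 0.001, -0.118, 0, 0, 0, 1], [0, 0.001, -0.118, 0, 0, 0, -1], [0, 0.001, -0.118, 0, 0, 0, -1], [0, 0.001, -0.118, 0, 0, 0, -1], [0, 0.001, -0.118, 0, 0, 0, -1], [0, 0.001, -0.118, 0, 0, 0, -1], [0, 0.001, -0.118, 0, 0, 0, -1]], newtons=30)

```text
time: 31.78
position: [0.5228, 0.2316, 0.0251]
eef_rot: [[-0.999, -0.051, 0.002], [-0.051, 0.999, 0.001], [-0.002, 0.001, -1.0]]
ft_force: [-1.9, -0.9, 7.7]
opening: 0.0624
grasp_force: 30.0
```

Request:
drive_tool(increments=[[0, 0, 0.045, 0, 0, 0, -1], [0, 0, 0.09, 0, 0, 0, -1], [0, -0.03, 0.095, 0, 0, 0, -1], [0, -0.07, 0.095, 0, 0, 0, -1], [0, -0.115, 0.095, 0, 0, 0, -1], [0, -0.16, 0.095, 0, 0, 0, -1], [0, -0.205, 0.095, 0, 0, 0, -1], [0, -0.25, 0.095, 0, 0, 0, -1], [0, -0.295, 0.095, 0, 0, 0, -1], [-0.002, -0.34, 0.095, 0, 0, 0, -1], [-0.004, -0.38, 0.095, 0, 0, 0, -1], [-0.006, -0.42, 0.095, 0, 0, 0, -1]])

```text
time: 32.78
position: [0.5169, -0.1066, 0.1002]
eef_rot: [[-0.999, -0.051, 0.001], [-0.051, 0.999, 0.0], [-0.001, 0.0, -1.0]]
ft_force: [0.2, -0.1, -2.2]
opening: 0.062
grasp_force: 30.0
```

Request:
drive_tool(increments=[[0, -0.045, 0, 0, 0, 0, -1], [0, -0.09, 0, 0, 0, 0, -1], [0, -0.13, 0, 0, 0, 0, -1], [0, -0.16, 0, 0, 0, 0, -1], [0, -0.168, 0, 0, 0, 0, -1], [0, -0.168, 0, 0, 0, 0, -1], [0, -0.168, -0.03, 0, 0, 0, -1], [0, -0.168, -0.06, 0, 0, 0, -1], [0, -0.168, -0.07, 0, 0, 0, -1], [0, -0.168, -0.075, 0, 0, 0, -1], [0, -0.168, -0.075, 0, 0, 0, -1]])

```text
time: 33.7
position: [0.5172, -0.2382, 0.0395]
eef_rot: [[-0.999, -0.052, -0.001], [-0.052, 0.999, 0.001], [0.001, 0.001, -1.0]]
ft_force: [0.2, 0.2, -0.2]
opening: 0.0623
grasp_force: 30.0
```

Request:
drive_tool(increments=[[0, 0, -0.003, 0, 0, 0, -1], [0, 0, -0.005, 0, 0, 0, -1], [0, 0, -0.006, 0, 0, 0, -1], [0, 0, -0.006, 0, 0, 0, -1], [0, 0, -0.006, 0, 0, 0, 1], [0, 0, -0.006, 0, 0, 0, 1], [0, 0, -0.006, 0, 0, 0, 1], [0, 0, -0.006, 0, 0, 0, 1], [0, 0, 0.04, 0, 0, 0, 1], [0, 0, 0.08, 0, 0, 0, 1], [0, 0, 0.11, 0, 0, 0, 1]])

```text
time: 34.62
position: [0.5174, -0.2398, 0.13]
eef_rot: [[-0.999, -0.051, 0.001], [-0.051, 0.999, -0.001], [-0.001, -0.001, -1.0]]
ft_force: [1.3, 0.9, -0.1]
opening: 0.0862
grasp_force: 0.0
```

Request:
drive_tool(increments=[[0.014, 0.424, 0, 0, 0, 0, 1], [0.014, 0.424, 0, 0, 0, 0, 1], [0.014, 0.424, 0, 0, 0, 0, 1], [0.014, 0.424, 0, 0, 0, 0, 1], [0.014, 0.424, 0, 0, 0, 0, 1], [0.014, 0.424, 0, 0, 0, 0, 1], [0.014, 0.424, 0, 0, 0, 0, 1], [0.014, 0.424, 0, 0, 0, 0, 1], [0.014, 0.424, 0, 0, 0, 0, 1], [0.014, 0.424, 0, 0, 0, 0, 1], [0.014, 0.424, 0, 0, 0, 0, 1], [0.014, 0.424, 0, 0, 0, 0, 1]])

```text
time: 35.62
position: [0.5285, 0.0983, 0.1277]
eef_rot: [[-0.999, -0.049, 0.0], [-0.049, 0.999, -0.0], [0.0, -0.0, -1.0]]
ft_force: [-0.2, -0.4, 0.5]
opening: 0.0867
grasp_force: 0.0
```

```bash
python3 - <<'E'
from h import *
s=shot("side","s14"); a=cv2.imread("pics/s4.png")
print(match(a,s,(228.8,192.7))); print(r.read_state()["position"],r.read_state()["opening"])
for l in lids("side",s,(200,222,280,275)): print(l)
print(proj("side",(.517,-.238,.056)))
cv2.imwrite("pics/s14c.png",cv2.resize(s[140:300,180:310],(520,600)))
E
```

```text
(0.7963384985923767, array([0, 0]))
[0.52850119 0.09807062 0.12774074] 0.08686564167843583
(array([236.19252014, 252.39544678]), array([16.8, 24.7]), (225, 244, 24, 18))
[236.67941069 252.17510859]
```

View pics/s14c.png

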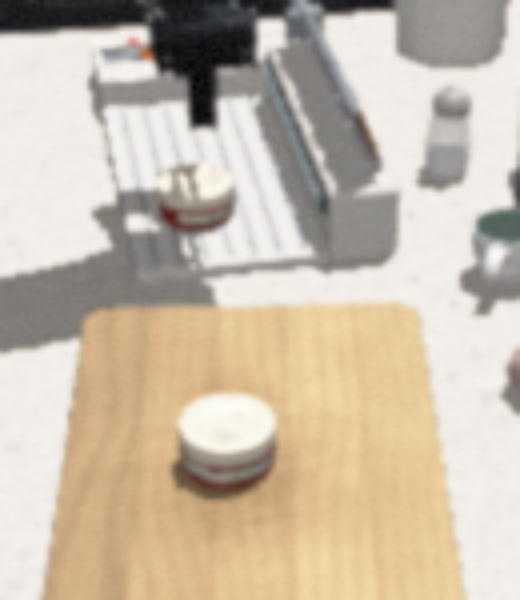

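The first tub is upright on the board at (228,440). The second is unmoved in the tray at (197,195), under the gripper.

Request:
drive_tool(increments=[[0, 0.004, -0.04, 0, 0, 0, 1], [0, 0.004, -0.08, 0, 0, 0, 1], [0, 0.004, -0.115, 0, 0, 0, 1], [0, 0.004, -0.129, 0, 0, 0, 1], [0, 0.004, -0.129, 0, 0, 0, -1], [0, 0.004, -0.129, 0, 0, 0, -1], [0, 0.004, -0.129, 0, 0, 0, -1], [0, 0.004, -0.129, 0, 0, 0, -1], [0, 0.004, -0.129, 0, 0, 0, -1], [0, 0.004, -0.129, 0, 0, 0, -1]], newtons=30)

```text
time: 36.5
position: [0.5294, 0.1033, 0.026]
eef_rot: [[-0.999, -0.051, 0.002], [-0.051, 0.999, 0.001], [-0.002, 0.001, -1.0]]
ft_force: [-1.4, -1.6, 7.7]
opening: 0.0621
grasp_force: 30.0
```

Request:
drive_tool(increments=[[0, 0, 0.045, 0, 0, 0, -1], [0, 0, 0.085, 0, 0, 0, -1], [0, -0.04, 0.085, 0, 0, 0, -1], [0.001, -0.085, 0.085, 0, 0, 0, -1], [0.002, -0.13, 0.085, 0, 0, 0, -1], [0.003, -0.175, 0.085, 0, 0, 0, -1], [0.004, -0.22, 0.085, 0, 0, 0, -1], [0.005, -0.255, 0.085, 0, 0, 0, -1], [0.005, -0.273, 0.085, 0, 0, 0, -1], [0.005, -0.273, 0.085, 0, 0, 0, -1]])

```text
time: 37.33
position: [0.5319, -0.1198, 0.0932]
eef_rot: [[-0.999, -0.046, 0.001], [-0.046, 0.999, -0.001], [-0.001, -0.001, -1.0]]
ft_force: [-0.7, 0.4, -0.8]
opening: 0.0619
grasp_force: 30.0
```

Request:
drive_tool(increments=[[0, 0, -0.02, 0, 0, 0, -1], [0, 0, -0.045, 0, 0, 0, -1], [0, 0, -0.06, 0, 0, 0, -1], [0, 0, -0.067, 0, 0, 0, -1], [0, 0, -0.067, 0, 0, 0, -1], [0, 0, -0.067, 0, 0, 0, -1]])

```text
time: 37.83
position: [0.5326, -0.115, 0.0393]
eef_rot: [[-0.999, -0.051, 0.0], [-0.051, 0.999, 0.0], [-0.0, 0.0, -1.0]]
ft_force: [-0.1, -0.7, -0.5]
opening: 0.062
grasp_force: 30.0
```

Foot about 3 mm above the board: lower it, release, rise and move back.

Request:
drive_tool(increments=[[0, 0, -0.002, 0, 0, 0, -1], [0, 0, -0.004, 0, 0, 0, -1], [0, 0, -0.004, 0, 0, 0, -1], [0, 0, -0.004, 0, 0, 0, 1], [0, 0, -0.004, 0, 0, 0, 1], [0, 0, -0.004, 0, 0, 0, 1], [0, 0, -0.004, 0, 0, 0, 1], [0, 0, 0.04, 0, 0, 0, 1], [0, 0, 0.08, 0, 0, 0, 1], [0, 0, 0.12, 0, 0, 0, 1], [-0.03, 0.03, 0.2, 0, 0, 0, 1], [-0.05, 0.05, 0.25, 0, 0, 0, 1]])

```text
time: 38.83
position: [0.5037, -0.088, 0.2096]
eef_rot: [[-0.999, -0.049, -0.0], [-0.049, 0.999, -0.001], [0.0, -0.001, -1.0]]
ft_force: [1.0, 1.6, 0.9]
opening: 0.087
grasp_force: 0.0
```

Request:
drive_tool(increments=[[-0.08, 0.25, 0, 0, 0, 0, 1], [-0.08, 0.25, 0, 0, 0, 0, 1], [-0.08, 0.25, 0, 0, 0, 0, 1], [-0.08, 0.25, 0, 0, 0, 0, 1], [-0.08, 0.25, 0, 0, 0, 0, 1], [-0.08, 0.25, 0, 0, 0, 0, 1], [-0.08, 0.25, 0, 0, 0, 0, 1], [-0.08, 0.25, 0, 0, 0, 0, 1], [-0.08, 0.25, 0, 0, 0, 0, 1], [-0.08, 0.25, 0, 0, 0, 0, 1]])

```text
time: 39.67
position: [0.4408, 0.1114, 0.2082]
eef_rot: [[-0.999, -0.049, 0.0], [-0.049, 0.999, -0.0], [-0.0, -0.0, -1.0]]
ft_force: [0.1, -0.7, -0.6]
opening: 0.087
grasp_force: 0.0
```

```bash
python3 - <<'E'
from h import *
s,t=shot("side","s15"),shot("top","t15"); knob(t,s); nub(t,s); st=r.read_state(); print(st["position"],st["ft_force"])
for l in lids("top",t,(262,200,350,270)): 
    if abs(l[1][0]-l[1][1])<3: print(l,plane("top",l[0],.056))
cv2.imwrite("pics/s15c.png",np.hstack([cv2.resize(s[110:290,180:310],(390,540)),cv2.resize(t[120:300,250:390],(400,540))]))
E
```

```text
knob [161.53846154 135.23076923] 26.0 [248.63157895 126.68421053] 19.0
(array([0.6302811 , 0.35134847, 0.15426164]), np.float64(1.653539857771571e-05))
nub [145.  178.4] 15.0 [216.125 153.875] 8.0
[0.50460936 0.37745314 0.04      ]
[0.50542933 0.37646896 0.04      ]
(array([0.5051332 , 0.37778483, 0.03926103]), np.float64(0.0007260537708691985))
[0.44063236 0.11174548 0.20815429] [-0.71672712 -0.5230068   0.19421593]
(array([319.7557373 , 243.92622375]), array([18.5, 19.7]), (311, 235, 19, 19)) [ 0.51587084 -0.23746969  0.056     ]
(array([284.84024048, 225.05804443]), array([18.1, 19.1]), (276, 216, 19, 19)) [ 0.53053592 -0.1133245   0.056     ]
```

View pics/s15c.png

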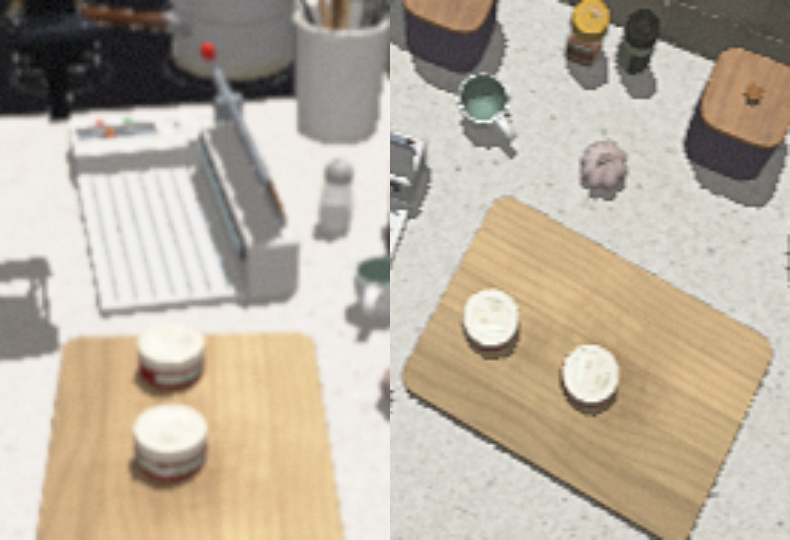

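Both tubs are upright on the board, at right crop (490,320) and (590,376). The hood is fully up, the switch is off, and the bystanders are in place. Handing in.

```bash
python3 -c "
from h import *
print(r.sign_off())"
```

```text
the job is handed in; nothing more can be done
None
```

I ran both tubs through the steriliser (more than five seconds on with the hood down) and handed the job in with the tubs upright on the board, the switch off, the hood fully raised and the bystanders in place; the hand-in returned no verdict.

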